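# Load the full tube rack into the push-latch bench incubator

### The arm

A 6-joint arm with a two-finger parallel gripper is mounted at the origin on the work surface. World frame = base frame: x ahead of the robot, y to its left, z up, the work surface at z = 0. Lengths are in m, angles in rad, forces in N, time in s.
With the tool pointing down it reaches from about 0.275 to 0.975 m from the base axis. Payload 8.4 kg.
Tool frame: the origin (TCP) lies on the centre line of the jaws, within the pads' length; the fingertips stand 11 mm ahead of it and the grasp point (between the pads) lies 8 mm behind it; z points along the fingers, y is the direction in which the jaws open and shut (so a half turn about z gives the same grasp; the last joint's range is limited). The gripper opens to 92 mm and grips with 3 to 60 N. Pads are 20 mm wide; open, the fingers measure 128 mm over their backs; the gripper's body (75 mm by 189 mm) begins 69 mm behind the grasp point.
Start: joints at [1.122, 0.353, 1.633, -0, 1.155, -0.002], TCP at [0.27, 0.564, 0.226] pointing down, gripper open.
Joint ranges: [-2.63, 2.63], [-0.92, 2.1], [0.06, 2.66], [-1.3, 4.44], [0, 2.69], [-3.02, 3.02]. Speed limits (rad/s): [2.22, 2.22, 2.79, 3.14, 3.14, 3.14].

### API

Orientations are given as a unit quaternion [w, x, y, z].
In Python, from cell import manip gives the robot as it stands.
- The arm moves only by the tool servo_tool, never from a script. Its arguments are lists of equal length, an entry for each row: "translation": the shift along the tool's x, y, z in mm, a list of three; "rotation": the turn, a rotation vector about the tool's x, y, z in degrees, a list of three; "grip": the finger opening in mm, from 0 to 91.9. In form: {"translation": [[x, y, z], ...], "rotation": [[ax, ay, az], ...], "grip": [grip, ...]}. A call has 1 to 12 rows; each row shifts and turns the pose as measured when the row begins, along the tool's axes as they then stand; what a row does not reach is not made up. A row lasts 1/12 s, in which the tool goes at most 41.7 mm and 7.16 degrees, less where a joint would pass 70% of its speed; a pose out of reach is approached as far as the arm can. A call with a gripper value outside its range is refused whole. The fingers move at their own pace and stop on an object; "newtons" is the grip in N (left out, the last holds). Time passes only in rows, so rows that do not move let the fingers close. It gives the time, the measured TCP pose, the force and the opening at its end, in the units of the state.
- manip.read_state(): the state, without advancing time (a new reading comes with each control period).
- manip.snapshot(name): name is "scene" or "top" or "wrist"; returns a dict with "color" (480x640x3 uint8, red, green, blue), "mtx" (3x3 intrinsics, pixels), "R" (3x3) and "t" (3): a world point X has camera coordinates R X + t. Camera axes: x right, y down, z forward; pixel columns grow to the right and rows downward; lengths in m; the calibration is good to about 2 mm. A picture is of the moment at which its call begins. There is no depth.
- manip.close_job(): hands the job in, once; it reports no verdict.
The state is a dict: "time_s": time; "joints": joint angles; "joint_velocities": joint speeds; "joint_efforts": joint torques, N m; "position": TCP position; "orientation": TCP orientation; "contact_force": force on the tool from outside, world axes, zero at the start; "torque": the same for the moment, N m; "width": opening from 0.0 (shut) to 1.0 (fully open).
Only numpy, scipy, OpenCV 4.12 (cv2) and the standard library are available. Lean on these libraries where they do the work, as an engineer would, in place of code of your own. Each camera call takes 0.05 s, during which the arm holds its last target.

### The job

The full rack of sample tubes is due in the bench incubator. Press down the front of the incubator's latched lid and let go so that it springs open, set the full rack upright on the chamber floor without dropping it, then swing the lid down and press its front again until the catch holds it fully shut when you let go. Leave the part-filled rack and everything else on the desk where they are.

Things in the scene. Friction and masses are not known exactly. Their poses are not given: they have to be found in the camera images.
- incubator: bench incubator, white and grey, fixed: 265 mm deep (its x), 200 wide (y), 123 tall with the lid shut. Origin on the desk; front face at x = -140 mm, back at +125. Its x axis points from the front (sloping panel with display and keys) to the back, z up. The case walls end 71 mm above the desk under a soft black seal that reaches 80 mm, on which the lid lies; the chamber is an open well inside
- chamber_floor (a point): centre of the chamber's flat floor, x = +22.5 mm in the incubator, 25.5 mm above the desk; axes as the incubator's; under the lid while that is shut. The floor reaches 77 mm either way along x and 87 mm along y; upright walls, 46 mm high (55 mm at the back). A rack 66 mm tall standing anywhere on it clears the shut lid, which is hollow
- lid (a joint): lid angle, rad. White frame with clear window, 215 mm from hinge to front edge, 196 wide, 39 thick, hinged along the back rim. 0 = shut and latched; 1.5 = fully open (4 degrees short of upright); -0.042 = pressed to its stop (8 mm down at the front). A push-push catch: pressed below about -0.034 and let go, it changes over: latched to free, or free to latched. A shorter press changes nothing
- press_pad (a point): middle of the top face of the ribbed grey press pad, 26 x 70 mm, at the front of the lid's outer face; moves with the lid. Shut: 122 mm above the desk, 195 mm in front of the hinge line and 42 mm above it; lid front edge 20 mm further on. z: outward normal, x to the hinge. Pushing it to the stop takes 6 to 8 N. Once freed, a damped spring lifts the lid by itself to 1.5 in about 2 s
- lid_hinge (a point): middle of the hinge line, 115 mm behind the incubator's origin, 80 mm above the desk, parallel to the incubator's y; turns with the lid. Open, a steel catch tongue stands 20 mm out of the lid's inner face near the front edge. Between 0 and 1.5 it stays nowhere: let go, it rises. Closing takes 2 N at the front, up to 5 N if quick; pressed to the stop and let go, it returns to 0 and holds
- full_rack: the full rack: black plastic block 110 mm long (its x), 52 mm wide (its y), 40 mm tall, holding ten tubes (fixed in it) in two rows of five, with red caps that reach 66 mm above the bottom. 0.17 to 0.32 kg. Origin: centre of its underside, z up. Grip it across its 52 mm width, on the block
- part_rack: the part-filled rack, a bystander: the same black block 110 x 52 x 40 mm, with only four red-capped tubes in a square at its -x end and six empty holes. Origin: centre of its underside
- gel_bottle: white pump bottle of hand gel, 64 mm across and 172 mm tall, standing; a bystander, origin: centre of its underside
- mask_box: white paper carton of face masks with a grey-green band, 115 x 200 x 75 mm; a bystander, origin: centre of its underside
- marker: white marker pen with a black cap, 133 mm long, 18 mm thick, lying; a bystander, origin: centre of its underside
- loose_tube: a single red-capped sample tube, 81 mm long, 16 mm thick, lying on the desk; a bystander, origin: centre of its underside
- stapler: black desk stapler, 125 mm long, 32 mm wide, 60 mm tall; a bystander, origin: centre of its underside

How it is judged:
By the outcome, as a careful person would: the job done as asked, in the order asked, and still so for the second after the job is handed in, with the robot touching nothing.
It also fails if it takes over 72 s, if anything falls off the work surface, if the arm or the gripper's body presses on something with over 40 N, if the wrist force passes 120 N, or if a joint passes its speed limit or range.

## Working session

There is one attempt and no reset: what is moved stays moved. The work goes in short steps, Python scripts to look and compute and a tool call to move; the robot and the scene stay as the last step left them, time stands still between calls to the robot, and variables do not carry over. Pictures are saved under pics/ and viewed, and the job is handed in when it is done.

Besides the shell and the picture viewer there is one more tool, called after "Request:" as name(argument=value, ...) on one line, values as JSON. servo_tool: Moves the arm, as the interface text tells. Its arguments: {"type":"object","properties":{"translation":{"type":"array"},"rotation":{"type":"array"},"grip":{"type":"array"},"newtons":{"type":"number"}},"required":["translation","rotation","grip"]}

```bash
ls; mkdir -p pics
python3 - <<'E'
from cell import manip
import cv2
print(manip.read_state())
for n in ["scene","top","wrist"]:
    s=manip.snapshot(n); cv2.imwrite(f"pics/{n}0.png",s["color"][:,:,::-1]); print(n,s["mtx"].tolist(),s["R"].tolist(),s["t"].tolist())
E
```

```text
pics
{'time_s': 0.0, 'joints': array([ 1.12164584e+00,  3.53624326e-01,  1.63411086e+00, -4.98405526e-06,
        1.15520486e+00, -2.40398359e-03]), 'joint_velocities': array([ 0.00079469,  0.000839  ,  0.00085618,  0.00126423, -0.00082714,
       -0.00089709]), 'joint_efforts': array([-2.25872468e-04, -5.93846869e+01, -3.34218550e+01,  6.96557737e-02,
        2.36066629e-02, -9.74216914e-05]), 'position': array([0.26982056, 0.56323566, 0.22488852]), 'orientation': array([-1.48594799e-04,  2.21519290e-01,  9.75155757e-01, -6.57107825e-04]), 'contact_force': array([ 0.41166448, -0.12305391,  0.01648212]), 'torque': array([0.03380051, 0.00452879, 0.00902803]), 'width': 1.0006417139811932}
scene [[434.3796298173606, 0.0, 321.7814983811694], [0.0, 434.3796298173606, 236.53374535824452], [0.0, 0.0, 1.0]] [[0.8208909419400006, 0.5710814214330204, 0.0020178044749842947], [0.34828143847965687, -0.4978246155828798, -0.794273688177003], [-0.45259043411389005, 0.6527148398908968, -0.6075567765524484]] [-0.4518556614832212, -0.11931937113997099, 1.3512011538423785]
top [[492.68644332606914, 0.0, 317.5133900236658], [0.0, 492.68644332606914, 236.51304750294736], [0.0, 0.0, 1.0]] [[0.0002728656348192933, -0.9999691021500294, -0.007856226168398322], [-0.9833343297416405, 0.001160001443048217, -0.1818027787142174], [0.18180627463292878, 0.0077749046242264535, -0.9833036303005193]] [0.010615586415514992, 0.5608252407531858, 1.2595579846749967]
wrist [[345.9089133240793, 0.0, 321.4730105119867], [0.0, 345.9089133240793, 239.3235304026344], [0.0, 0.0, 1.0]] [[0.4316838533929034, 0.9020248790692074, -0.0004101951214526443], [0.8702746090377, -0.41636938653934735, 0.26317036082569745], [0.23721542020731848, -0.11396337785898909, -0.964749290190377]] [-0.6257965366089578, -0.02926328935028565, 0.38935926715423524]
```

View pics/scene0.png

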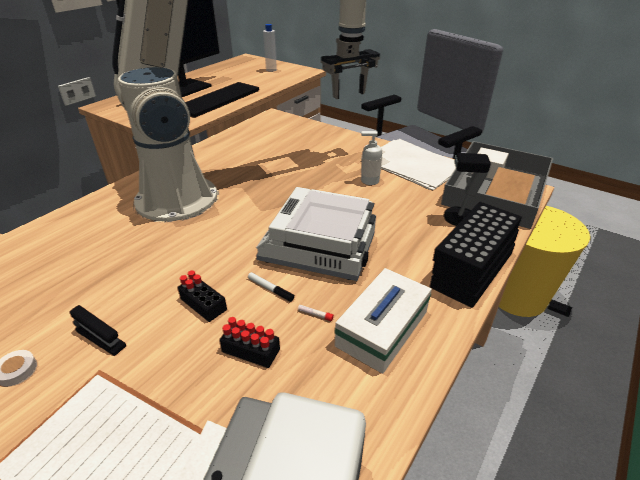

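View pics/top0.png

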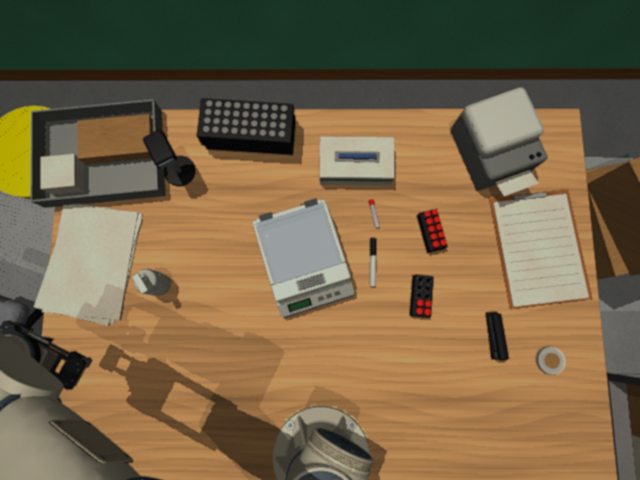

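View pics/wrist0.png

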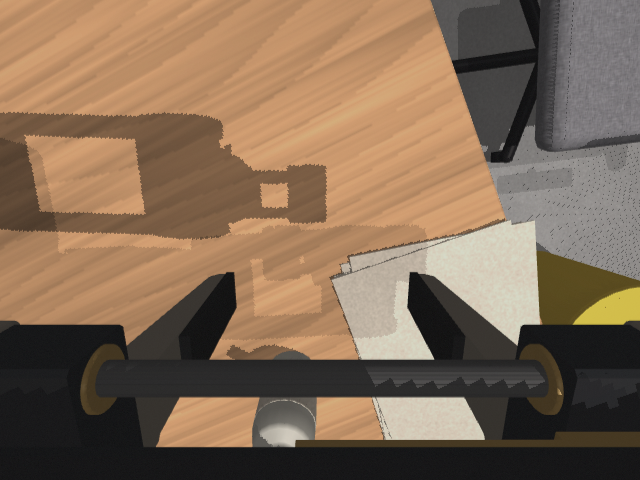

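The scene shows the incubator centrally, with its front toward the robot. The full rack is at about (432,230) in top and the part rack at (422,297). I'll zoom in for corner picks.

Run:
```python
import cv2
a=cv2.imread("pics/top0.png"); b=cv2.imread("pics/scene0.png")
cv2.imwrite("pics/z1.png",cv2.resize(a[190:325,240:360],None,fx=4.4,fy=4.4,interpolation=cv2.INTER_CUBIC))
cv2.imwrite("pics/z2.png",cv2.resize(a[200:260,405:465],None,fx=10,fy=10,interpolation=cv2.INTER_CUBIC))
cv2.imwrite("pics/z3.png",cv2.resize(b[180:285,250:385],None,fx=5.7,fy=5.7,interpolation=cv2.INTER_CUBIC))
cv2.imwrite("pics/z4.png",cv2.resize(b[305:370,210:290],None,fx=9,fy=9,interpolation=cv2.INTER_CUBIC))
```

```text
(no output)
```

View pics/z1.png

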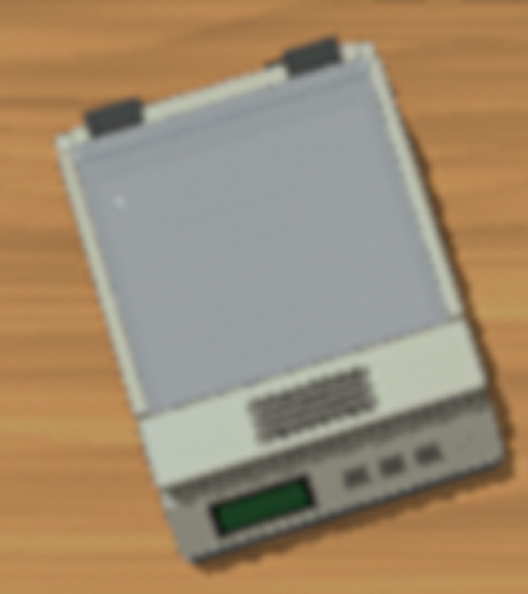

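View pics/z2.png

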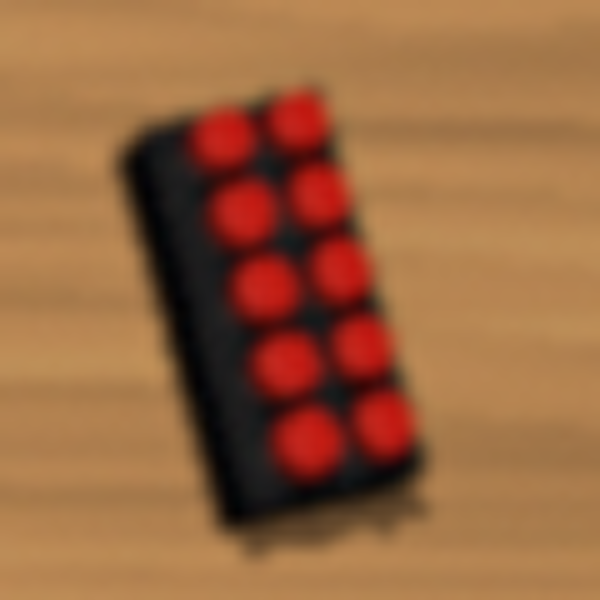

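View pics/z3.png

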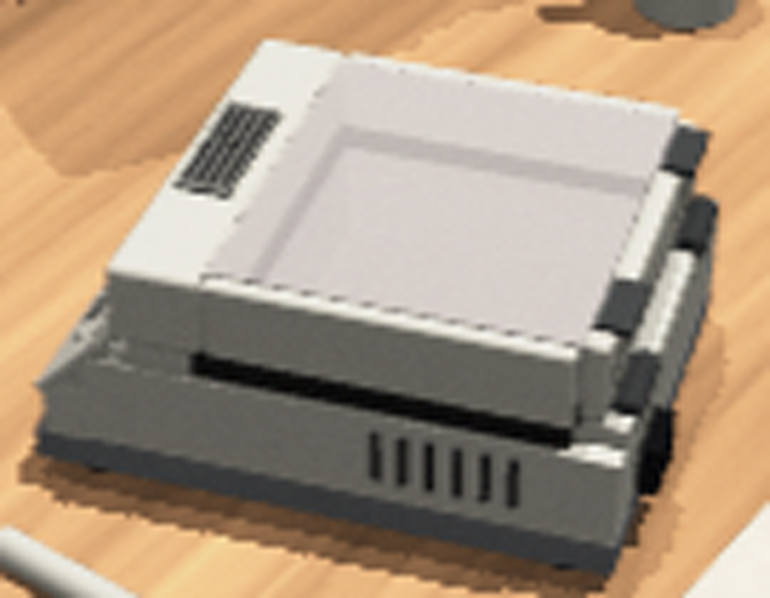

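View pics/z4.png

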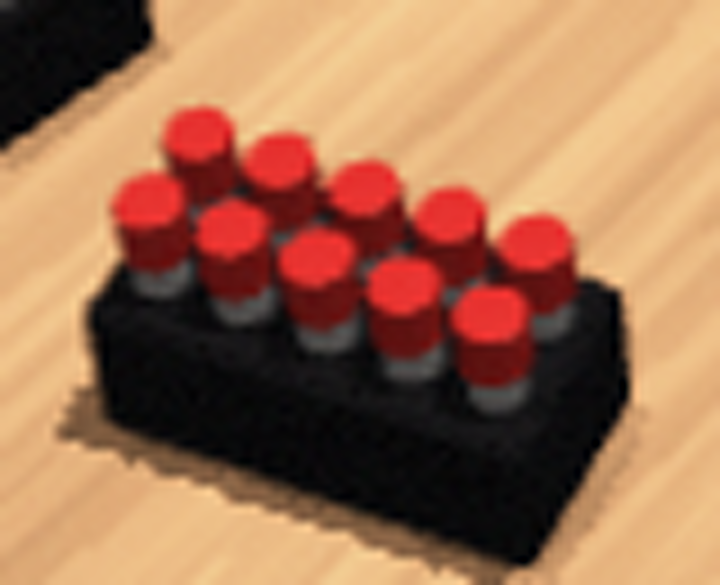

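```bash
cat > h.py <<'E'
import numpy as np
from scipy.optimize import least_squares
from cell import manip
C={}
def cam(n):
    s=manip.snapshot(n); return s
def proj(s,X):
    p=np.atleast_2d(X)@s["R"].T+s["t"]; q=p@s["mtx"].T; return q[:,:2]/q[:,2:]
def wp(p,X):
    c,s=np.cos(p[2]),np.sin(p[2]); X=np.atleast_2d(X).astype(float)
    return np.c_[p[0]+c*X[:,0]-s*X[:,1],p[1]+s*X[:,0]+c*X[:,1],X[:,2]]
E
python3 - <<'E'
from h import *
T=cam("top");S=cam("scene")
z1=lambda *a:np.array(a)/4.4+[240,190]
z3=lambda *a:np.array(a)/5.7+[250,180]
z2=lambda *a:np.array(a)/10+[405,200]
z4=lambda *a:np.array(a)/9+[210,305]
obs=[(T,[-80,0,122],z1(312,405)),(S,[-80,0,122],z3(228,150)),(T,[-100,98,121],z1(160,487)),(T,[-100,-98,121],z1(487,390)),
(S,[-100,98,121],z3(265,40)),(S,[-100,-98,121],z3(108,272)),(S,[125,-100,0],z3(607,578)),(S,[-140,-100,0],z3(42,455))]
def f(p): return np.concatenate([(proj(s,wp(p,np.array(X)/1000))-u).ravel() for s,X,u in obs])
r=least_squares(f,[.5,0,.2],loss='soft_l1');print("inc",r.x,np.round(f(r.x).reshape(-1,2),1).tolist())
tp=[[(223,136),(298,120)],[(242,212),(319,193)],[(265,287),(342,270)],[(286,365),(363,346)],[(309,441),(385,423)]]
# scene: near row(l->r), far row
sn=[(150,203),(233,230),(318,257),(404,285),(492,315)]; sf=[(199,134),(283,160),(366,188),(451,215),(538,243)]
def g(p):
    o=[]
    for i in range(5):
        x=(2-i)*p[3]
        # top: left col +y ; x along image up
        for k,y in ((0,1),(1,-1)):
            o.append(proj(T,wp(p,[x,y*p[4],.066]))[0]-z2(*tp[i][k]))
        # scene: left is near robot (-x)
        xx=(i-2)*p[3]
        o.append(proj(S,wp(p,[xx,-p[4],.066]))[0]-z4(*sn[i]))
        o.append(proj(S,wp(p,[xx,p[4],.066]))[0]-z4(*sf[i]))
    return np.concatenate(o)
r=least_squares(g,[.55,-.25,.2,.02,.012],loss='soft_l1');print("rack",r.x,np.round(g(r.x).reshape(-1,2),1).tolist())
# part rack rough, bystanders rough
def bp(s,u,z):
    d=s["R"].T@np.linalg.inv(s["mtx"])@np.r_[u,1]; c=-s["R"].T@s["t"]; return c+d*(z-c[2])/d[2]
print("part",bp(T,(422,297),.05)); print("box",bp(T,(357,155),.075)); print("marker",bp(T,(374,262),.018)); print("gel",bp(T,(150,282),.1)); print("tube",bp(T,(374,213),.01))
E
```

```text
inc [0.51083433 0.05043437 0.30264624] [[-0.2, -0.5], [0.2, -0.7], [-1.3, 0.6], [0.2, -1.1], [-0.3, -1.3], [-1.3, -1.4], [0.7, 2.6], [-1.0, 2.4]]
rack [ 0.58302504 -0.30087913  0.23028194  0.02104425  0.01050226] [[0.2, -0.8], [0.3, -0.9], [-0.3, -0.9], [-0.2, -0.7], [0.4, -0.8], [0.4, -0.7], [-0.2, -0.8], [-0.4, -0.6], [0.2, -0.7], [0.2, -0.8], [-0.2, -0.7], [-0.3, -0.7], [0.3, -0.9], [0.3, -0.8], [-0.2, -0.6], [-0.2, -0.7], [0.2, -0.8], [0.3, -0.8], [-0.2, -0.7], [-0.3, -0.7]]
part [ 0.4008154  -0.26139339  0.05      ]
box [ 0.77958412 -0.09610066  0.075     ]
marker [ 0.49681033 -0.142003    0.018     ]
gel [0.43557475 0.43284848 0.1       ]
tube [ 0.63450605 -0.14567146  0.01      ]
```

```bash
cat >> h.py <<'E'
from scipy.spatial.transform import Rotation as Ro
INC=np.array([.5108,.0504,.3026])
def inc(x,y,z): return wp(INC,[[x/1000,y/1000,z/1000]])[0]
def to(target,yaw_y):
    """shift (tool axes now, mm) and turn (deg) to reach TCP target, tool down with tool y at yaw_y"""
    s=manip.read_state(); q=s["orientation"]; R=Ro.from_quat([q[1],q[2],q[3],q[0]])
    d=R.inv().apply(np.array(target)-s["position"])*1000
    y=np.array([np.cos(yaw_y),np.sin(yaw_y),0]); z=np.array([0,0,-1.]); x=np.cross(y,z)
    Rt=Ro.from_matrix(np.c_[x,y,z]); rv=np.degrees((R.inv()*Rt).as_rotvec())
    print("shift",d.round(1),"turn",rv.round(2),"w",round(s["width"]*92,1),"F",s["contact_force"].round(1),"t",round(s["time_s"],2))
E
python3 -c "
from h import *
to(inc(-80,0,160),INC[2]+np.pi/2); print(inc(-80,0,160))"
```

```text
shift [-380.3 -413.1   65.5] turn [-4.000e-02 -1.000e-02 -4.294e+01] w 92.3 F [0.9 0.2 0.8] t 0.25
[0.43443481 0.02655975 0.16      ]
```

Request:
servo_tool(translation=[[0,0,0],[0,0,0],[0,0,0],[0,0,0],[0,0,0],[0,0,0]], rotation=[[0,0,-7.1],[0,0,-7.1],[0,0,-7.1],[0,0,-7.1],[0,0,-7.1],[0,0,-7.1]], grip=[0,0,0,0,0,0], newtons=20)

```text
time_s: 0.75
position: [0.2697, 0.5629, 0.2243]
orientation: [-0.001, -0.152, 0.988, -0.001]
contact_force: [-0.4, 0.1, 0.2]
width: 0.589
```

```bash
python3 -c "
from h import *
to(inc(-80,0,160),INC[2]+np.pi/2)"
```

```text
shift [   3.9 -561.    65.3] turn [-0.1  -0.09  0.15] w 54.2 F [-0.4  0.1  0.2] t 0.75
```

Request:
servo_tool(translation=[[0,-40,0],[0,-40,0],[0,-40,0],[0,-40,0],[0,-40,0],[0,-40,0],[0,-40,0],[0,-40,0],[0,-40,0],[0,-40,0],[0,-40,5],[0,-40,10]], rotation=[[0,0,0],[0,0,0],[0,0,0],[0,0,0],[0,0,0],[0,0,0],[0,0,0],[0,0,0],[0,0,0],[0,0,0],[0,0,0],[0,0,0]], grip=[0,0,0,0,0,0,0,0,0,0,0,0])

```text
time_s: 1.75
position: [0.4213, 0.0967, 0.21]
orientation: [0.003, -0.162, 0.987, 0.001]
contact_force: [1.2, 0.2, -0.7]
width: 0.006
```

```bash
python3 -c "
from h import *
to(inc(-80,0,160),INC[2]+np.pi/2)"
```

```text
shift [ 10.3 -70.7  49.8] turn [0.06 0.35 1.36] w 0.6 F [ 1.2  0.2 -0.7] t 1.75
```

Request:
servo_tool(translation=[[5,-35,24],[4,-32,20],[0,0,0]], rotation=[[0,0.35,1.3],[0,0,0],[0,0,0]], grip=[0,0,0])

```text
time_s: 2.0
position: [0.4357, 0.0236, 0.1662]
orientation: [0.002, -0.149, 0.989, -0.0]
contact_force: [-1.3, 1.1, -0.7]
width: 0.007
```

```bash
python3 -c "
from h import *
to(inc(-80,0,133),INC[2]+np.pi/2)
import cv2
s=cam('wrist');cv2.imwrite('pics/w1.png',s['color'][:,:,::-1])"
```

```text
shift [ 0.5  3.2 33.2] turn [-0.07  0.24 -0.23] w 0.6 F [-1.3  1.1 -0.7] t 2.0
```

View pics/w1.png

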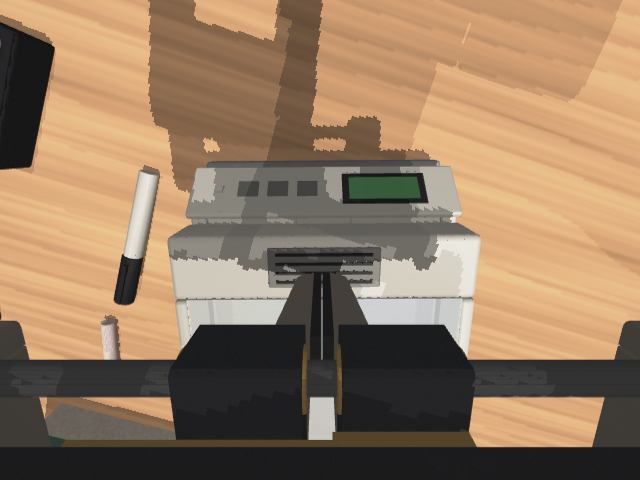

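The closed fingertips (about 322,285) are over the pad, which spans 268–380, so they're centred on it. Next I'll press.

Request:
servo_tool(translation=[[0,3,12],[0,0,12],[0,0,6],[0,0,3]], rotation=[[0,0.2,-0.2],[0,0,0],[0,0,0],[0,0,0]], grip=[0,0,0,0])

```text
time_s: 2.38
position: [0.4366, 0.0301, 0.1357]
orientation: [0.002, -0.148, 0.989, 0.0]
contact_force: [-0.4, 0.1, -0.9]
width: 0.002
```

Request:
servo_tool(translation=[[0,0,3],[0,0,3]], rotation=[[0,0,0],[0,0,0]], grip=[0,0])

```text
time_s: 2.55
position: [0.4366, 0.0312, 0.1302]
orientation: [0.002, -0.15, 0.989, 0.0]
contact_force: [-2.0, -1.2, 3.2]
width: 0.005
```

```bash
python3 -c "
from h import *
to(inc(-80,0,133),INC[2]+np.pi/2)"
```

```text
shift [ 3.4 -3.8 -2.8] turn [-0.02  0.27 -0.13] w 0.5 F [-2.  -1.2  3.2] t 2.55
```

Contact is made at the expected height. I'll keep pressing in small steps.

Request:
servo_tool(translation=[[0,0,3],[0,0,2.5]], rotation=[[0,0,0],[0,0,0]], grip=[0,0])

```text
time_s: 2.72
position: [0.4362, 0.0315, 0.1252]
orientation: [0.002, -0.15, 0.989, -0.0]
contact_force: [-5.8, -6.6, 31.7]
width: 0.005
```

Request:
servo_tool(translation=[[0,0,1.5],[0,0,1]], rotation=[[0,0,0],[0,0,0]], grip=[0,0])

```text
time_s: 2.88
position: [0.4363, 0.0314, 0.1253]
orientation: [0.002, -0.151, 0.989, -0.001]
contact_force: [-6.3, -2.1, 15.7]
width: 0.009
```

It's at the stop, 7.8 mm down with force rising to 32 N and then 16 N. I'll release up and toward the robot.

Request:
servo_tool(translation=[[0,0,-20],[10,0,-40],[30,0,-40],[30,0,-40],[10,0,-30],[0,0,0]], rotation=[[0,0,0],[0,0,0],[0,0,0],[0,0,0],[0,0,0],[0,0,0]], grip=[0,0,0,91,91,91])

```text
time_s: 3.38
position: [0.3668, 0.0114, 0.2892]
orientation: [0.003, -0.152, 0.988, 0.0]
contact_force: [1.5, -0.2, 1.3]
width: 0.2
```

```bash
python3 -c "
from h import *
RK=[.5830,-.3009,.2303]
to([RK[0],RK[1],.24],RK[2]+np.pi/2); print(manip.read_state()['joints'].round(2))
import cv2
s=cam('scene');cv2.imwrite('pics/s1.png',s['color'][:,:,::-1])"
```

```text
shift [-112.3 -362.7   50. ] turn [-0.03  0.32  4.26] w 18.4 F [ 1.5 -0.2  1.3] t 3.38
[ 0.03 -0.15  2.05  0.    1.23 -1.85]
```

View pics/s1.png

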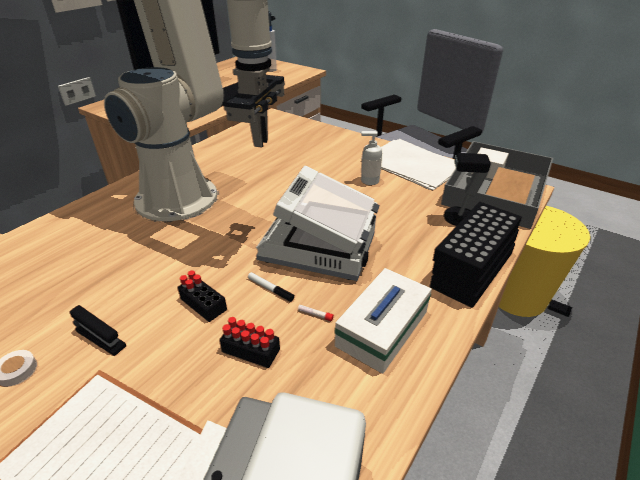

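The picture shows the lid rising by itself at around (325,210). Moving to the rack.

Request:
servo_tool(translation=[[0,-40,0],[0,-40,0],[0,-40,0],[0,-40,0],[0,-40,0],[-15,-35,0],[-20,-35,0],[-25,-30,10],[-25,-30,10],[-20,-20,10],[0,0,0]], rotation=[[0,0,0],[0,0,0],[0,0,0],[0,0,0],[0,0,0],[0,0,2],[0,0,2],[0,0,0],[0,0,0],[0,0,0],[0,0,0]], grip=[91,91,91,91,91,91,91,91,91,91,91])

```text
time_s: 4.35
position: [0.5782, -0.3061, 0.2415]
orientation: [0.003, -0.12, 0.993, 0.003]
contact_force: [0.4, 0.9, -0.0]
width: 0.987
```

```bash
python3 -c "
from h import *
RK=[.5830,-.3009,.2303]
to([RK[0],RK[1],.16],RK[2]+np.pi/2)
"
```

```text
shift [-5.3  3.5 81.5] turn [0.35 0.44 0.56] w 90.8 F [ 0.4  0.9 -0. ] t 4.35
```

Request:
servo_tool(translation=[[-5,3,30],[0,0,30],[0,0,20],[0,0,0]], rotation=[[0.35,0.4,0.5],[0,0,0],[0,0,0],[0,0,0]], grip=[91,91,91,91])

```text
time_s: 4.68
position: [0.5837, -0.3009, 0.1512]
orientation: [-0.001, -0.115, 0.993, 0.002]
contact_force: [-1.1, 0.8, -0.2]
width: 0.99
```

```bash
python3 -c "
from h import *
RK=[.5830,-.3009,.2303]
to([RK[0],RK[1],.16],RK[2]+np.pi/2)
import cv2
s=cam('wrist');im=s['color'][:,:,::-1].copy()
for x,y,z in [(55,26,40),(55,-26,40),(-55,26,40),(-55,-26,40)]:
    u=proj(s,wp(RK,[x/1000,y/1000,z/1000]))[0]; print(u.round()); cv2.circle(im,tuple(int(v) for v in u),3,(0,255,0),-1)
cv2.imwrite('pics/w2.png',im)"
```

```text
shift [ 0.7  0.2 -8.8] turn [ 0.2  -0.14  0.  ] w 91.1 F [-1.1  0.8 -0.2] t 4.68
[350. 301.]
[289. 302.]
[353. 170.]
[285. 170.]
```

View pics/w2.png

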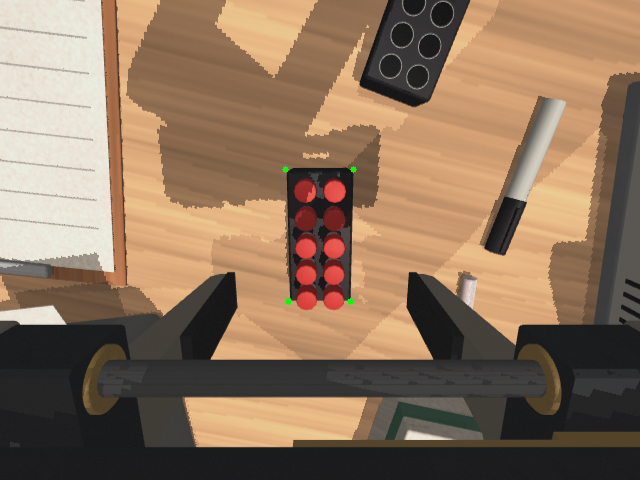

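The projected rack corners (285–353, 170–302) match the block. Descending.

Request:
servo_tool(translation=[[0,0,30],[0,0,30],[0,0,30],[0,0,20],[0,0,11],[0,0,4],[0,0,0]], rotation=[[0.2,0,0],[0,0,0],[0,0,0],[0,0,0],[0,0,0],[0,0,0],[0,0,0]], grip=[91,91,91,91,91,91,91])

```text
time_s: 5.32
position: [0.5896, -0.3021, 0.0321]
orientation: [0.004, -0.115, 0.993, -0.004]
contact_force: [0.0, -0.1, -0.4]
width: 0.989
```

```bash
python3 -c "
from h import *
RK=[.5830,-.3009,.2303]
to([RK[0],RK[1],.020],RK[2]+np.pi/2)"
```

```text
shift [ 6.3  2.7 12. ] turn [-0.46  0.45  0.07] w 91.0 F [ 0.  -0.1 -0.4] t 5.32
```

Request:
servo_tool(translation=[[6,2.5,6],[0,0,5],[0,0,0]], rotation=[[-0.4,0.4,0],[0,0,0],[0,0,0]], grip=[91,91,91])

```text
time_s: 5.57
position: [0.585, -0.302, 0.0243]
orientation: [0.002, -0.116, 0.993, -0.002]
contact_force: [-0.2, -0.3, -0.1]
width: 0.99
```

```bash
python3 -c "
from h import *
RK=[.5830,-.3009,.2303]
to([RK[0],RK[1],.020],RK[2]+np.pi/2)"
```

```text
shift [1.8 1.5 4.3] turn [-0.22  0.25  0.08] w 91.1 F [-0.2 -0.3 -0.1] t 5.57
```

Request:
servo_tool(translation=[[1.8,1.5,4],[0,0,0],[0,0,0],[0,0,0],[0,0,0],[0,0,0],[0,0,0]], rotation=[[-0.2,0.2,0],[0,0,0],[0,0,0],[0,0,0],[0,0,0],[0,0,0],[0,0,0]], grip=[91,40,40,40,40,40,40], newtons=25)

```text
time_s: 6.15
position: [0.5843, -0.3019, 0.0227]
orientation: [0.002, -0.115, 0.993, -0.001]
contact_force: [0.5, -0.3, 0.4]
width: 0.575
```

Request:
servo_tool(translation=[[0,0,0],[0,0,0],[0,0,0]], rotation=[[0,0,0],[0,0,0],[0,0,0]], grip=[40,40,40], newtons=25)

```text
time_s: 6.4
position: [0.5843, -0.3018, 0.0227]
orientation: [0.002, -0.115, 0.993, -0.001]
contact_force: [0.5, 0.7, -0.8]
width: 0.564
```

```bash
python3 -c "
from h import *
RK=[.5830,-.3009,.2303]
to([RK[0],RK[1],.020],RK[2]+np.pi/2)"
```

```text
shift [1.1 1.2 2.7] turn [-0.16  0.22  0.07] w 51.9 F [ 0.5  0.7 -0.8] t 6.4
```

Gripped at 51.9 mm. Lifting now.

Request:
servo_tool(translation=[[0,0,-5],[0,0,-12],[0,0,-20],[0,0,-25],[0,0,-25],[0,0,-25],[0,0,-20],[0,0,-10],[0,0,0]], rotation=[[0,0,0],[0,0,0],[0,0,0],[0,0,0],[0,0,0],[0,0,0],[0,0,0],[0,0,0],[0,0,0]], grip=[40,40,40,40,40,40,40,40,40])

```text
time_s: 7.15
position: [0.5813, -0.3002, 0.174]
orientation: [-0.0, -0.116, 0.993, 0.0]
contact_force: [1.4, 0.0, -2.5]
width: 0.565
```

```bash
python3 -c "
from h import *
to(inc(14,0,160),INC[2]+np.pi/2)
import cv2
s=cam('scene');cv2.imwrite('pics/s2.png',s['color'][:,:,::-1])"
```

```text
shift [-25.9 358.4  14.2] turn [ 0.05 -0.02 -4.07] w 52.0 F [ 1.4  0.  -2.5] t 7.15
```

View pics/s2.png

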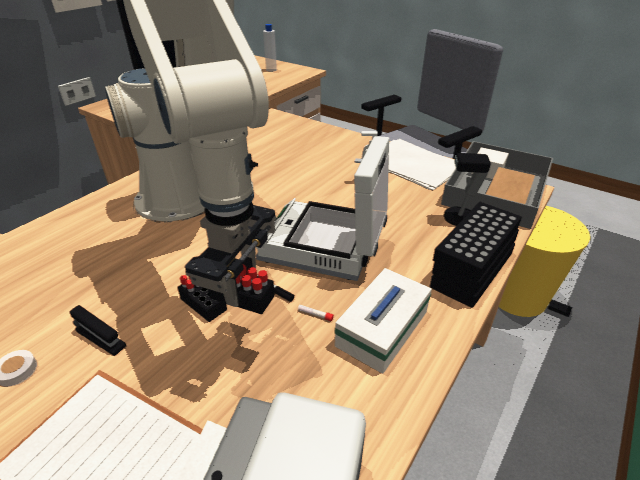

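The lid is fully open at (372,185), with the chamber open and the rack in the gripper. Carrying.

Request:
servo_tool(translation=[[0,10,0],[-4,25,0],[-6,35,0],[-6,35,0],[-6,40,0],[-6,40,0],[-6,40,0],[-6,40,0],[-6,35,0],[-4,25,0],[0,15,0],[0,0,0]], rotation=[[0,0,-2],[0,0,-2],[0,0,0],[0,0,0],[0,0,0],[0,0,0],[0,0,0],[0,0,0],[0,0,0],[0,0,0],[0,0,0],[0,0,0]], grip=[40,40,40,40,40,40,40,40,40,40,40,40])

```text
time_s: 8.2
position: [0.5078, 0.0549, 0.156]
orientation: [-0.014, -0.16, 0.987, 0.005]
contact_force: [-0.7, 0.5, -2.8]
width: 0.564
```

```bash
python3 -c "
from h import *
to(inc(14,0,140),INC[2]+np.pi/2)
import cv2
s=cam('top');cv2.imwrite('pics/t3.png',cv2.resize(s['color'][180:330,220:400,::-1],None,fx=4,fy=4))"
```

```text
shift [-15.9  -5.7  15.5] turn [ 0.79 -1.48  1.11] w 51.9 F [-0.7  0.5 -2.8] t 8.2
```

View pics/t3.png

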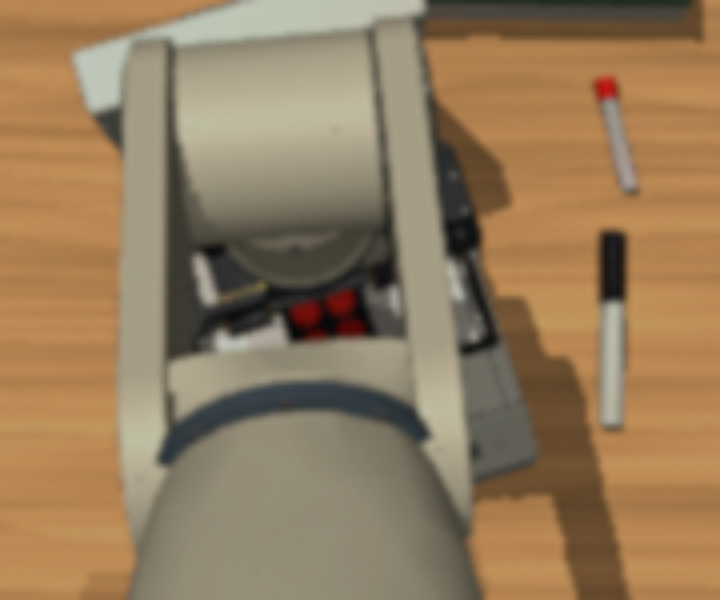

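Request:
servo_tool(translation=[[-8,-3,0],[-8,-3,0],[0,0,0]], rotation=[[0.8,-1.5,1.1],[0,0,0],[0,0,0]], grip=[40,40,40])

```text
time_s: 8.5
position: [0.5239, 0.0521, 0.1532]
orientation: [-0.002, -0.153, 0.988, -0.001]
contact_force: [0.8, 0.2, -1.9]
width: 0.565
```

```bash
python3 -c "
from h import *
to(inc(14,0,140),INC[2]+np.pi/2)
import cv2
s=cam('wrist');im=s['color'][:,:,::-1].copy()
for x in(-54.5,99.5):
  for y in (-87,87):
    for z in (25.5,71):
      u=proj(s,inc(x,y,z))[0]; cv2.circle(im,tuple(int(v) for v in u),3,(0,255,0) if z>50 else (255,0,255),-1)
cv2.imwrite('pics/w3.png',im)
s=cam('scene');im=s['color'][:,:,::-1].copy()
for x in(-54.5,99.5):
  for y in (-87,87):
    for z in (25.5,71):
      u=proj(s,inc(x,y,z))[0]; cv2.circle(im,tuple(int(v) for v in u),1,(0,255,0) if z>50 else (255,0,255),-1)
cv2.imwrite('pics/s3.png',cv2.resize(im[110:290,190:410],None,fx=3.3,fy=3.3))
"
```

```text
shift [-1.1  2.3 13.2] turn [-0.04 -0.22  0.26] w 52.0 F [ 0.8  0.2 -1.9] t 8.5
```

View pics/w3.png

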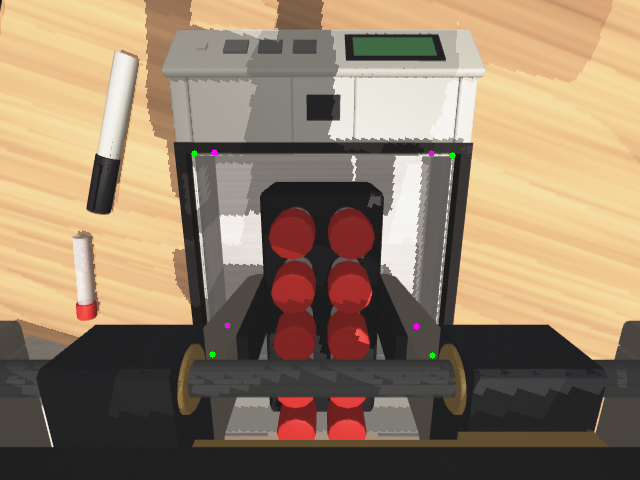

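View pics/s3.png

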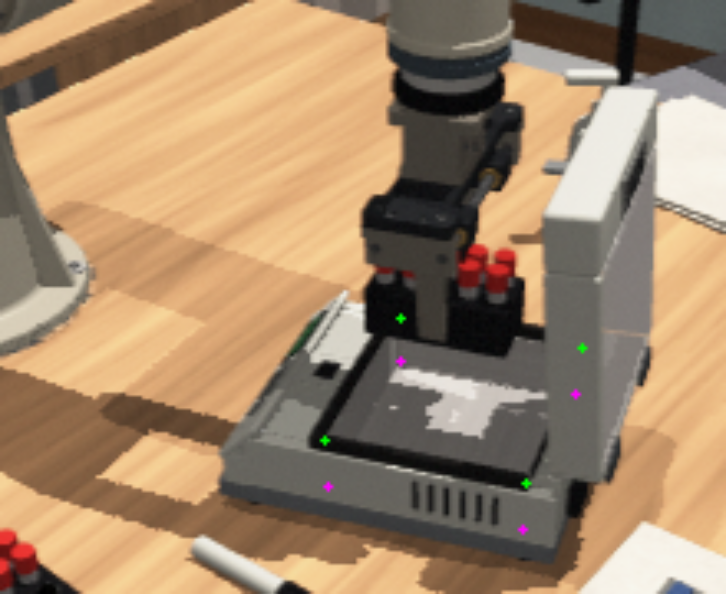

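The model corners match the well, and the rack is centred and clear of the walls. Lowering.

Request:
servo_tool(translation=[[-5,2,12],[0,0,18],[0,0,18],[0,0,14],[0,0,10],[0,0,0]], rotation=[[0,-0.2,0.2],[0,0,0],[0,0,0],[0,0,0],[0,0,0],[0,0,0]], grip=[40,40,40,40,40,40])

```text
time_s: 9.1
position: [0.5276, 0.0514, 0.0785]
orientation: [-0.002, -0.149, 0.989, -0.0]
contact_force: [-0.4, 0.6, -3.8]
width: 0.567
```

```bash
python3 -c "
from h import *
to(inc(18,0,48.2),INC[2]+np.pi/2)"
```

```text
shift [-1.8  4.  30.3] turn [ 0.02 -0.17 -0.16] w 52.2 F [-0.4  0.6 -3.8] t 9.1
```

Request:
servo_tool(translation=[[-1,4,8],[0,0,8],[0,0,6],[0,0,3],[0,0,0]], rotation=[[0,-0.2,-0.2],[0,0,0],[0,0,0],[0,0,0],[0,0,0]], grip=[40,40,40,40,40])

```text
time_s: 9.52
position: [0.5283, 0.0552, 0.0524]
orientation: [0.001, -0.151, 0.989, 0.0]
contact_force: [-0.1, -0.6, -2.3]
width: 0.566
```

```bash
python3 -c "
from h import *
to(inc(18,0,48.2),INC[2]+np.pi/2)"
```

```text
shift [0.1 0.6 4.2] turn [0.02 0.11 0.02] w 52.1 F [-0.1 -0.6 -2.3] t 9.52
```

Request:
servo_tool(translation=[[0,0,1.5],[0,0,1.5],[0,0,0]], rotation=[[0,0.1,0],[0,0,0],[0,0,0]], grip=[40,40,40])

```text
time_s: 9.77
position: [0.5288, 0.0554, 0.0497]
orientation: [0.0, -0.151, 0.989, 0.0]
contact_force: [0.2, 0.3, -3.4]
width: 0.565
```

Request:
servo_tool(translation=[[0,0,1],[0,0,0.5]], rotation=[[0,0,0],[0,0,0]], grip=[40,40])

```text
time_s: 9.93
position: [0.5292, 0.0555, 0.0486]
orientation: [0.001, -0.151, 0.989, 0.0]
contact_force: [0.3, 0.4, -2.7]
width: 0.566
```

Request:
servo_tool(translation=[[0,0,1],[0,0,0.7]], rotation=[[0,0,0],[0,0,0]], grip=[40,40])

```text
time_s: 10.1
position: [0.5295, 0.0555, 0.0477]
orientation: [0.001, -0.151, 0.989, 0.0]
contact_force: [-6.4, 0.4, 15.6]
width: 0.562
```

The rack is on the floor, so I'll release it and lift straight up.

Request:
servo_tool(translation=[[0,0,-0.4],[0,0,0],[0,0,0],[0,0,0],[0,0,0],[0,0,0]], rotation=[[0,0,0],[0,0,0],[0,0,0],[0,0,0],[0,0,0],[0,0,0]], grip=[40,56,64,75,85,85])

```text
time_s: 10.6
position: [0.5308, 0.0556, 0.0492]
orientation: [0.003, -0.151, 0.989, 0.0]
contact_force: [-0.4, 0.1, -0.9]
width: 0.875
```

Request:
servo_tool(translation=[[0,0,-15],[0,0,-25],[0,0,-30],[0,0,-35],[0,0,-35],[0,0,-35]], rotation=[[0,0,0],[0,0,0],[0,0,0],[0,0,0],[0,0,0],[0,0,0]], grip=[85,85,85,85,85,85])

```text
time_s: 11.1
position: [0.5244, 0.0549, 0.2226]
orientation: [-0.006, -0.151, 0.989, 0.0]
contact_force: [0.5, 0.3, 0.7]
width: 0.927
```

```bash
python3 -c "
from h import *
to(inc(-20,0,400),INC[2]+np.pi/2)
import cv2
s=cam('wrist');cv2.imwrite('pics/w4.png',s['color'][:,:,::-1])
s=cam('scene');cv2.imwrite('pics/s4.png',cv2.resize(s['color'][60:290,190:410,::-1],None,fx=2.6,fy=2.6))"
```

```text
shift [  36.4    0.2 -177. ] turn [ 0.15 -0.65  0.04] w 85.2 F [0.5 0.3 0.7] t 11.1
```

View pics/w4.png

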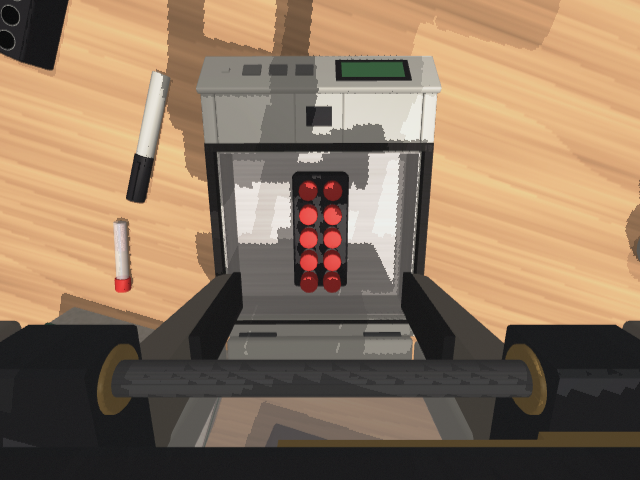

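View pics/s4.png

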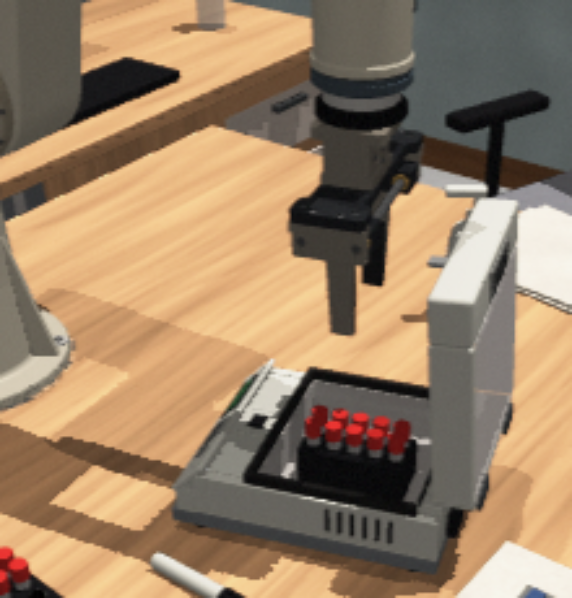

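The rack stands upright on the floor with all ten caps level (wrist 293–349, 172–290). Next I'll go up and over the lid.

Request:
servo_tool(translation=[[5,0,-30],[5,0,-35],[0,0,-35],[0,0,-35],[0,0,-20],[0,0,0]], rotation=[[0,-0.6,0],[0,0,0],[0,0,0],[0,0,0],[0,0,0],[0,0,0]], grip=[0,0,0,0,0,0], newtons=20)

```text
time_s: 11.7
position: [0.5155, 0.0516, 0.3851]
orientation: [0.003, -0.151, 0.989, 0.001]
contact_force: [0.6, 0.5, 0.1]
width: 0.51
```

```bash
python3 -c "
from h import *
to(inc(178,0,365),INC[2]+np.pi/2)"
```

```text
shift [-1.731e+02  1.000e-01  2.110e+01] turn [0.08 0.33 0.04] w 46.9 F [0.6 0.5 0.1] t 11.7
```

Request:
servo_tool(translation=[[-30,0,0],[-30,0,0],[-30,0,0],[-30,0,0],[-30,0,0],[-20,0,0],[0,0,0]], rotation=[[0,0.3,0],[0,0,0],[0,0,0],[0,0,0],[0,0,0],[0,0,0],[0,0,0]], grip=[0,0,0,0,0,0,0])

```text
time_s: 12.28
position: [0.6822, 0.104, 0.3746]
orientation: [-0.003, -0.151, 0.989, 0.001]
contact_force: [-0.4, 0.2, -0.6]
width: 0.012
```

```bash
python3 -c "
from h import *
to(inc(175,0,279),INC[2]+np.pi/2)
import cv2
s=cam('scene');cv2.imwrite('pics/s5.png',cv2.resize(s['color'][60:290,190:410,::-1],None,fx=2.6,fy=2.6))"
```

```text
shift [ 4.  -0.2 95.7] turn [ 0.12 -0.34 -0.02] w 1.1 F [-0.4  0.2 -0.6] t 12.28
```

View pics/s5.png

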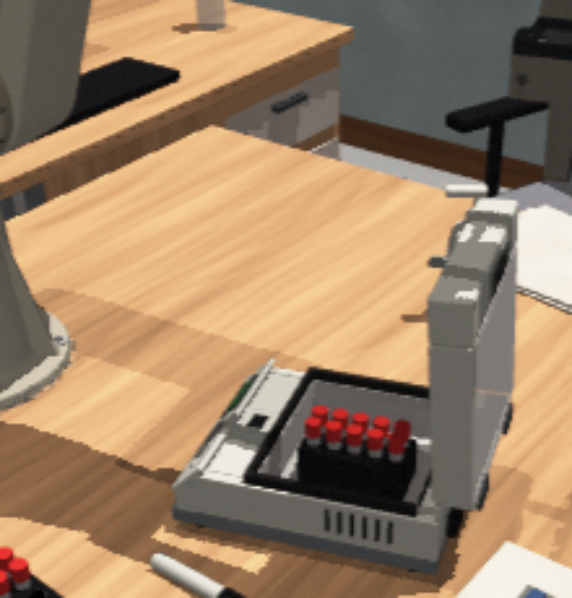

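Request:
servo_tool(translation=[[0,0,25],[0,0,25],[0,0,25],[0,0,15],[0,0,0]], rotation=[[0,-0.3,0],[0,0,0],[0,0,0],[0,0,0],[0,0,0]], grip=[0,0,0,0,0])

```text
time_s: 12.75
position: [0.6748, 0.102, 0.2758]
orientation: [-0.004, -0.151, 0.989, 0.001]
contact_force: [-0.1, -0.0, 0.8]
width: 0.006
```

```bash
python3 -c "
from h import *
to(inc(155,0,279),INC[2]+np.pi/2)
import cv2
s=cam('scene');cv2.imwrite('pics/s6.png',cv2.resize(s['color'][0:290,190:430,::-1],None,fx=2,fy=2))"
```

```text
shift [17.  -0.4 -3. ] turn [ 0.16 -0.48 -0.02] w 0.5 F [-0.1 -0.   0.8] t 12.75
```

View pics/s6.png

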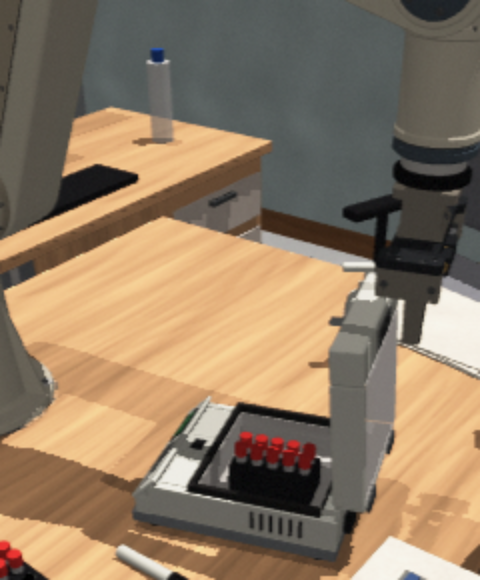

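The fingers are behind the lid's pad, at about (412,340) in this crop. Now I'll swing the lid down along the computed arc.

Request:
servo_tool(translation=[[10,0,0],[10,0,-2],[10,0,-3],[10,0,-3],[10,0,-2],[10,0,0]], rotation=[[0,-0.4,0],[0,0,0],[0,0,0],[0,0,0],[0,0,0],[0,0,0]], grip=[0,0,0,0,0,0])

```text
time_s: 13.3
position: [0.6161, 0.0833, 0.2926]
orientation: [0.004, -0.15, 0.989, 0.001]
contact_force: [2.5, 0.3, -1.7]
width: 0.008
```

```bash
cat >> h.py <<'E'
def lid():
    s=manip.read_state(); d=s["position"][:2]-INC[:2]; c,k=np.cos(INC[2]),np.sin(INC[2])
    x,y,z=(c*d[0]+k*d[1])*1000,(-k*d[0]+c*d[1])*1000,s["position"][2]*1000
    X,Z=x-10-115,z-11-80; R=np.hypot(X,Z); th=np.arctan2(Z,-X)-np.arcsin(42/R) ; r=np.sqrt(R*R-42**2)
    print("TCP inc",round(x,1),round(y,1),round(z,1),"theta",round(th,3),"r",round(r,1),"F",s["contact_force"].round(1),"t",round(s["time_s"],2))
    to(inc(x,0,z),INC[2]+np.pi/2)
E
python3 -c "
from h import *
lid()"
```

```text
TCP inc 110.3 -0.0 292.6 theta 1.289 r 197.7 F [ 2.5  0.3 -1.7] t 13.3
shift [0. 0. 0.] turn [ 0.09  0.47 -0.03] w 0.7 F [ 2.5  0.3 -1.7] t 13.3
```

Request:
servo_tool(translation=[[12,0,2],[12,0,3],[12,0,4],[12,0,5],[12,0,5],[12,0,6]], rotation=[[0,0.4,0],[0,0,0],[0,0,0],[0,0,0],[0,0,0],[0,0,0]], grip=[0,0,0,0,0,0])

```text
time_s: 13.8
position: [0.5438, 0.0604, 0.2727]
orientation: [0.006, -0.15, 0.989, 0.001]
contact_force: [2.5, 2.1, 0.4]
width: 0.006
```

```bash
python3 -c "
from h import *
lid()"
```

```text
TCP inc 34.5 -0.3 272.7 theta 0.9 r 198.5 F [2.5 2.1 0.4] t 13.8
shift [ 0.   0.3 -0. ] turn [-0.03  0.71 -0.03] w 0.5 F [2.5 2.1 0.4] t 13.8
```

Excellent tracking. Next waypoints are (3, 249) and (-26, 221).

Request:
servo_tool(translation=[[10,0,6],[10,0,7],[10,0,8],[10,0,9],[9,0,9],[9,0,10]], rotation=[[0,0.7,0],[0,0,0],[0,0,0],[0,0,0],[0,0,0],[0,0,0]], grip=[0,0,0,0,0,0])

```text
time_s: 14.3
position: [0.4842, 0.0415, 0.225]
orientation: [0.002, -0.15, 0.989, -0.001]
contact_force: [2.9, 1.1, 1.8]
width: 0.004
```

```bash
python3 -c "
from h import *
lid()"
```

```text
TCP inc -28.0 -0.5 225.0 theta 0.511 r 199.0 F [2.9 1.1 1.8] t 14.3
shift [ 0.   0.5 -0. ] turn [-0.11  0.23 -0.05] w 0.4 F [2.9 1.1 1.8] t 14.3
```

Request:
servo_tool(translation=[[6,0,10],[6,0,11],[5,0,11],[5,0,11],[4,0,10],[4,0,8]], rotation=[[0,0.2,0],[0,0,0],[0,0,0],[0,0,0],[0,0,0],[0,0,0]], grip=[0,0,0,0,0,0])

```text
time_s: 14.8
position: [0.4492, 0.0304, 0.1615]
orientation: [-0.003, -0.15, 0.989, -0.002]
contact_force: [2.2, 0.5, 2.5]
width: 0.005
```

```bash
python3 -c "
from h import *
lid()"
```

```text
TCP inc -64.8 -0.7 161.5 theta 0.147 r 198.0 F [2.2 0.5 2.5] t 14.8
shift [ 0.   0.7 -0. ] turn [-0.14 -0.35 -0.04] w 0.4 F [2.2 0.5 2.5] t 14.8
```

Request:
servo_tool(translation=[[4,0,8],[3,0,7],[3,0,6],[2,0,4]], rotation=[[0,-0.3,0],[0,0,0],[0,0,0],[0,0,0]], grip=[0,0,0,0])

```text
time_s: 15.13
position: [0.4372, 0.0265, 0.1341]
orientation: [0.0, -0.15, 0.989, -0.001]
contact_force: [2.1, 0.7, 2.0]
width: 0.003
```

```bash
python3 -c "
from h import *
lid()"
```

```text
TCP inc -77.3 -0.9 134.1 theta 0.005 r 202.6 F [2.1 0.7 2. ] t 15.13
shift [ 0.   0.9 -0. ] turn [-0.15 -0.   -0.05] w 0.3 F [2.1 0.7 2. ] t 15.13
```

Request:
servo_tool(translation=[[0,0,3],[0,0,3],[0,0,2]], rotation=[[0,0,0],[0,0,0],[0,0,0]], grip=[0,0,0])

```text
time_s: 15.38
position: [0.4356, 0.026, 0.1252]
orientation: [-0.002, -0.15, 0.989, -0.002]
contact_force: [-6.5, -0.4, 36.0]
width: 0.006
```

Request:
servo_tool(translation=[[0,0,1.5],[0,0,1]], rotation=[[0,0,0],[0,0,0]], grip=[0,0])

```text
time_s: 15.55
position: [0.4356, 0.026, 0.1253]
orientation: [-0.003, -0.15, 0.989, -0.001]
contact_force: [-5.9, -0.0, 20.6]
width: 0.003
```

It's at the stop again (TCP 125.3 mm, same as before). I'll release slowly and straight up, then retreat.

Request:
servo_tool(translation=[[0,0,-4],[0,0,-6],[0,0,-15],[5,0,-30],[10,0,-40],[10,0,-40],[0,0,-20],[0,0,0],[0,0,0],[0,0,0],[0,0,0],[0,0,0]], rotation=[[0,0,0],[0,0,0],[0,0,0],[0,0,0],[0,0,0],[0,0,0],[0,0,0],[0,0,0],[0,0,0],[0,0,0],[0,0,0],[0,0,0]], grip=[0,0,0,0,0,0,0,0,0,0,0,0])

```text
time_s: 16.55
position: [0.4066, 0.0187, 0.2834]
orientation: [-0.01, -0.151, 0.989, -0.001]
contact_force: [-0.5, 0.7, -0.6]
width: 0.006
```

Request:
servo_tool(translation=[[10,0,0],[0,0,0],[0,0,0],[0,0,0],[0,0,0],[0,0,0],[0,0,0],[0,0,0],[0,0,0],[0,0,0],[0,0,0],[0,0,0]], rotation=[[0,0,0],[0,0,0],[0,0,0],[0,0,0],[0,0,0],[0,0,0],[0,0,0],[0,0,0],[0,0,0],[0,0,0],[0,0,0],[0,0,0]], grip=[0,0,0,0,0,0,0,0,0,0,0,0])

```text
time_s: 17.55
position: [0.3944, 0.0154, 0.2798]
orientation: [-0.014, -0.151, 0.988, -0.001]
contact_force: [-0.8, -1.0, -0.6]
width: 0.006
```

```bash
python3 -c "
from h import *
lid()
import cv2
s=cam('scene');im=s['color'][:,:,::-1];cv2.imwrite('pics/s7.png',im)
a=cv2.imread('pics/scene0.png');cv2.imwrite('pics/s7c.png',np.vstack([cv2.resize(i[170:285,250:390],None,fx=2.5,fy=2.5,interpolation=cv2.INTER_CUBIC) for i in (a,im)]))"
```

```text
TCP inc -121.6 1.3 279.8 theta 0.518 r 307.7 F [-0.8 -1.  -0.6] t 17.55
shift [ 0.  -1.3 -0. ] turn [ 0.17 -1.57  0.01] w 0.5 F [-0.8 -1.  -0.6] t 17.55
```

View pics/s7.png

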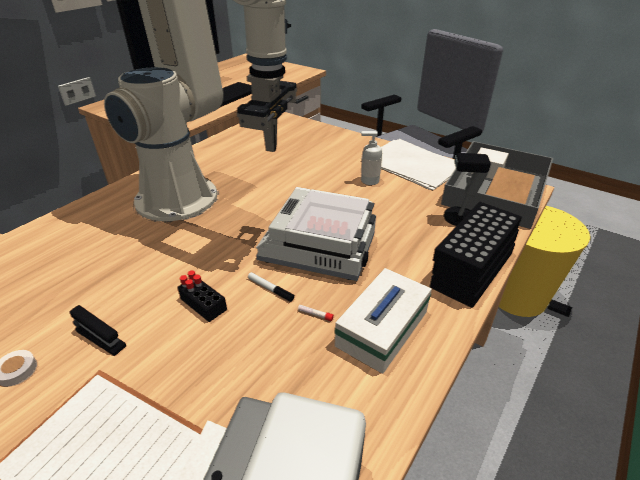

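View pics/s7c.png

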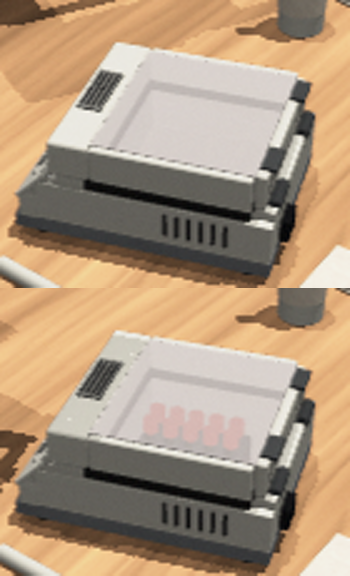

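The lid has stayed shut 1.5 s after release, matching the original picture, with the rack visible inside. Nothing else has moved. Handing in.

```bash
python3 -c "
from cell import manip
print(manip.close_job())"
```

```text
the job is handed in; nothing more can be done
None
```

The full rack is in the incubator, the lid is shut, and I handed the job in at about 17.6 s of the 72 s allowed. I pressed the pad to its stop and let go, and the lid sprang fully open. I then set the full rack upright on the chamber floor, swung the lid down, and pressed once to the stop.

- **Lid:** about 2 s after letting go, the scene picture matched the starting one with the lid shut. The gripper was clear and the force near zero.
- **Rack:** it was upright after release, and it is visible through the window. I stopped lowering when it touched the floor; the force there reached about 16 N.
- **Bystanders:** by eye, the part-filled rack and everything else on the desk look unmoved. I didn't measure them.
- **Forces:** the fingertips peaked at about 32 N opening and 36 N closing, at the stops, in the readings at the end of each move. That is well above the 6–8 N the pad needs. It is still under the 40 N limit, and force between readings was not seen.

No check failed.

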